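Find the rotor gap with a feeler gauge

TASK

Draw the red-handled feeler gauge out of its wooden stand and try its blade, pointing down, in each of the three slots of the green rotor housing in turn - first the slot by the brass port, then the other two counter-clockwise as seen from above - sliding it in until it either jams part-way on the hidden rotor or passes well below that depth into the rotor's gap; never press it on the housing with more than 35 newtons. When all three have been tried, leave the gauge standing fully home in a slot that takes it, its handle's shoulder down on the cover, and let go. Leave the loose things round about where they are.

Things in the scene. Friction and masses are not known exactly. Their poses are not given: they have to be found in the camera images.
- feeler_grip (a point): centre of the feeler gauge's red handle, half-way up it; the handle is 24 mm (x) x 14 mm (y) x 55 mm (z, up; top end 27.5 mm above this point). The gauge weighs about 70 g, is loose and at the start stands tip down in the stand. Grasp it across its 14 mm (y), at or above the centre
- feeler_shoulder (a point): flat underside of the handle, at its centre, where the steel blade comes out; 27.5 mm below the handle's centre. Same axes as the handle
- feeler_tip (a point): lower end of the blade, 40 mm below the shoulder. The blade is 12 mm wide (x), 5 mm thick (y), 40 mm long, with a full round end across its thickness. Same axes as the handle
- gauge_stand: fixed wooden stand 66 x 56 x 48 mm (foot 78 x 66 mm) with a 16 x 9 mm hole (x, y) through it from the top that holds the blade; the gauge's shoulder rests on its top. Origin at the bench under its centre, z up
- rotor_housing: fixed green housing 124 x 124 mm with an aluminium cover whose flat top is 60 mm above the bench; feet 150 mm over all in y, a brass port 18 mm long on its +x side, screw heads 3 to 4.5 mm high on the cover, three like slots through the cover. Origin at the bench under its centre, z up. Inside is a rotor at an unknown angle that does not change
- slot_1 (a point): mouth centre of slot 1 (no. 1 to try), on the cover's top face (by the brass port, 38 mm in +x from the housing's centre); x along the slot, y across it, z up. Each slot is 15 x 7.5 mm with 3 mm lead-in chamfers, through the 12 mm cover; a soft dark seal hides what is below. 12 to 21 mm down, a sprung wiper drags at the blade with 1 to 5 N: it must be pushed in, it does not drop
- slot_2 (a point): mouth centre of slot 2 (no. 2 to try), on the cover's top face (19 mm in -x, 33 mm in +y from the housing's centre); x along the slot, y across it, z up. Under any slot: where the rotor's rim is solid, the blade jams 22 mm below the cover's top (the rotor yields there on a spring, 2 N per mm, at most 5 mm, then is hard)
- slot_3 (a point): mouth centre of slot 3 (no. 3 to try), on the cover's top face (19 mm in -x, 33 mm in -y from the housing's centre); x along the slot, y across it, z up. Under any slot: where the rotor has its gap, the blade goes in all its 40 mm till the shoulder meets the cover. The gap is under one slot, sometimes two, never none
- sanding_block: black sanding block, 66 x 122 x 35 mm, loose, a bystander. Origin at the centre of its underside
- wood_block: brown wooden block, 50 x 110 x 38 mm, loose, a bystander. Origin at the centre of its underside
- brass_coupler: brass air coupler lying down, 23 x 62 x 24 mm, loose, a bystander. Origin at the centre of its underside

How it is judged:
By the outcome, as a careful person would: the job done as asked, in the order asked, and still so for the second after the job is handed in, with the robot touching nothing.
It also fails if it takes over 64 s, if anything falls off the work surface, if the arm or the gripper's body presses on something with over 40 N, if the wrist force passes 120 N, or if a joint passes its speed limit or range.

ROBOT

A 7-joint arm with a two-finger parallel gripper is mounted at the origin on the work surface; the furniture and walls round the work are solid. World frame = base frame: x ahead of the robot, y to its left, z up, the work surface at z = 0. Lengths are in m, angles in rad, forces in N, time in s.
With the tool pointing down it reaches from about 0.425 to 0.825 m from the base axis. Payload 3.6 kg.
Tool frame: the origin (TCP) lies midway between the tips of the shut fingers; the grasp point (between the pads) lies 19 mm behind it; y points along the fingers, z is the direction in which the jaws open and shut, and the axes are right-handed (so a half turn about y gives the same grasp; the last joint's range is limited). The gripper opens to 85 mm and grips with 20 to 120 N. Pads are 22 mm wide; open, the fingers measure 114 mm over their backs; the gripper's body (76 mm by 85 mm) begins 54 mm behind the grasp point. The pads swing forward as they close: fully open they stand 13 mm farther back than shut.
Start: joints at [-1.163, 0.615, -0.013, 1.423, 0.008, 1.103, -0.04], TCP at [0.273, 0.59, 0.195] pointing down, gripper open.
Joint ranges: [-3.12, 3.12], [-0.3, 2.06], [-1.34, 1.32], [0.26, 2.42], [-1.36, 4.5], [0.01, 1.98], [-2.84, 2.84]. Speed limits (rad/s): [2.79, 2.79, 3.14, 3.14, 3.14, 3.14, 3.14].

INTERFACE

Orientations are given as a 3x3 rotation matrix whose columns are the frame's x, y, z axes.
In Python, from workcell import arm, viewer gives the robot as it stands. The module is installed in compiled form; this text tells all that it offers.
- The arm moves only by the tool drive_tool, never from a script. Its argument "targets" is one flat list of numbers, 4 for each row, row after row: the shift along the world's x, y, z in m, then the turn about the world's z in rad. In form: [tx, ty, tz, twist, tx, ty, tz, twist, ...]. A call has 1 to 20 rows; each row shifts and turns the commanded pose from where the row before left it; what a row does not reach is not made up. A row lasts 1/8 s, in which the tool goes at most 62.5 mm and 10.7 degrees, less where a joint would pass 70% of its speed; a pose out of reach is approached as far as the arm can. A call is refused whole if a number of a shift passes 0.0625 or a number of a turn 0.188, either way. A call with a gripper value outside its range is refused whole. "gripper" is the finger opening in m, from 0 to 0.0854, set as the call begins (left out, the last holds). The fingers move at their own pace and stop on an object; the grip force is fixed at half the most. Time passes only in rows, so rows that do not move let the fingers close. It gives the time, the measured TCP pose, the force and the opening at its end, in the units of the state.
- arm.read_state(): the state, without advancing time (a new reading comes with each control period).
- viewer.capture(name): name is "scene" or "top"; returns a dict with "img" (384x512x3 uint8, blue, green, red), "fx", "fy", "cx", "cy" (pixels), "rvec" (rotation vector, rad) and "tvec" (3), from world to camera coordinates, as OpenCV has them. Camera axes: x right, y down, z forward; pixel columns grow to the right and rows downward; lengths in m; the calibration is good to about 2 mm. A picture is of the moment at which its call begins. There is no depth.
- arm.hand_in(): hands the job in, once; it reports no verdict.
The state is a dict: "time": time; "joint_positions": joint angles; "joint_velocities": joint speeds; "joint_efforts": joint torques, N m; "tool_pos": TCP position; "orientation": TCP orientation; "ft_force": force on the tool from outside, world axes, zero at the start; "ft_torque": the same for the moment, N m; "finger_gap": finger opening in m.
Only numpy, scipy, OpenCV 4.12 (cv2) and the standard library are available. Lean on these libraries where they do the work, as an engineer would, in place of code of your own. Each camera call takes 0.05 s, during which the arm holds its last target.

## Working session

There is one attempt and no reset: what is moved stays moved. The work goes in short steps, Python scripts to look and compute and a tool call to move; the robot and the scene stay as the last step left them, time stands still between calls to the robot, and variables do not carry over. Pictures are saved under pics/ and viewed, and the job is handed in when it is done.

Besides the shell and the picture viewer there is one more tool, called after "Request:" by a JSON object that holds its "api" and its "payload". drive_tool: Moves the arm, as the interface text tells. Its arguments: {"type":"object","properties":{"targets":{"type":"array"},"gripper":{"type":"number"}},"required":["targets"]}

```bash
mkdir -p pics; cat > h.py <<'E'
import numpy as np, cv2
from workcell import arm, viewer
def cap(n,f=None):
    d=viewer.capture(n)
    if f: cv2.imwrite('pics/'+f,d['img'])
    R,_=cv2.Rodrigues(np.array(d['rvec'],float)); d['R']=R; d['t']=np.array(d['tvec'],float).ravel()
    d['C']=-R.T@d['t']; return d
def ray(d,u,v):
    r=d['R'].T@np.array([(u-d['cx'])/d['fx'],(v-d['cy'])/d['fy'],1]); return r/np.linalg.norm(r)
def onz(d,u,v,z):
    r=ray(d,u,v); return d['C']+r*(z-d['C'][2])/r[2]
def proj(d,P):
    p=d['R']@np.array(P)+d['t']; return d['fx']*p[0]/p[2]+d['cx'], d['fy']*p[1]/p[2]+d['cy']
def tri(d1,p1,d2,p2):
    a,b=ray(d1,*p1),ray(d2,*p2); s=np.linalg.lstsq(np.c_[a,-b],d2['C']-d1['C'],rcond=None)[0]
    A=d1['C']+a*s[0];B=d2['C']+b*s[1]; return (A+B)/2,np.linalg.norm(A-B)
E
python3 - <<'E'
from h import *
np.set_printoptions(precision=4,suppress=True)
for n in('scene','top'):
    d=cap(n,n+'0.png'); print(n,d['C'],d['fx'],d['cx'],d['cy'],d['R'])
s=arm.read_state()
for k in s: print(k,np.array(s[k]))
E
```

```text
scene [-0.0451 -0.6611  0.7367] 489.9251869383072 254.0109840306144 187.44655543809924 [[ 0.8033 -0.5954  0.0145]
 [-0.3472 -0.4879 -0.8009]
 [ 0.4839  0.6383 -0.5986]]
top [0.4003 0.0427 0.928 ] 369.43520144491106 255.91251873672852 190.84637887126883 [[-0.0203 -0.9994 -0.0276]
 [-0.9961  0.0225 -0.0848]
 [ 0.0854  0.0258 -0.996 ]]
time 0.1
joint_positions [-1.1635  0.6158 -0.0126  1.4248  0.0081  1.1034 -0.0404]
joint_velocities [ 0.0009 -0.002  -0.0014 -0.0048  0.0006  0.0017  0.0007]
joint_efforts [  0.0013 -47.0382   0.2602 -17.1572   0.01     0.0059  -0.    ]
tool_pos [0.2728 0.5891 0.1935]
orientation [[ 0.9074 -0.001   0.4202]
 [-0.4202 -0.0021  0.9074]
 [ 0.     -1.     -0.0024]]
ft_force [ 0.6079  0.7436 -0.6019]
ft_torque [-0.037  -0.0119 -0.0316]
finger_gap 0.08517887264029453
```

View pics/scene0.png

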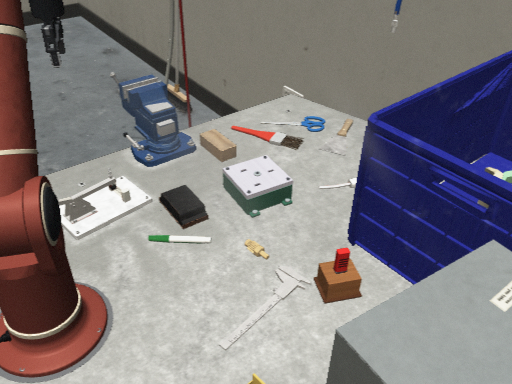

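View pics/top0.png

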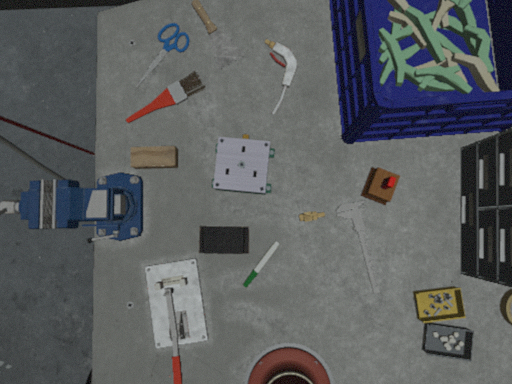

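```bash
python3 - <<'E'
import cv2,numpy as np
t=cv2.imread('pics/top0.png'); s=cv2.imread('pics/scene0.png')
def z(im,x,y,w,h,k,f): cv2.imwrite('pics/'+f,cv2.resize(im[y:y+h,x:x+w],None,fx=k,fy=k,interpolation=cv2.INTER_CUBIC))
a=cv2.resize(t[125:205,203:283],None,fx=5,fy=5,interpolation=cv2.INTER_CUBIC)
b=cv2.resize(t[150:230,345:425],None,fx=5,fy=5,interpolation=cv2.INTER_CUBIC)
cv2.imwrite('pics/z1.png',np.hstack([a,b]))
a=cv2.resize(s[145:225,215:295],None,fx=5,fy=5,interpolation=cv2.INTER_CUBIC)
b=cv2.resize(s[235:315,300:380],None,fx=5,fy=5,interpolation=cv2.INTER_CUBIC)
cv2.imwrite('pics/z2.png',np.hstack([a,b]))
E
```

```text
(no output)
```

View pics/z1.png

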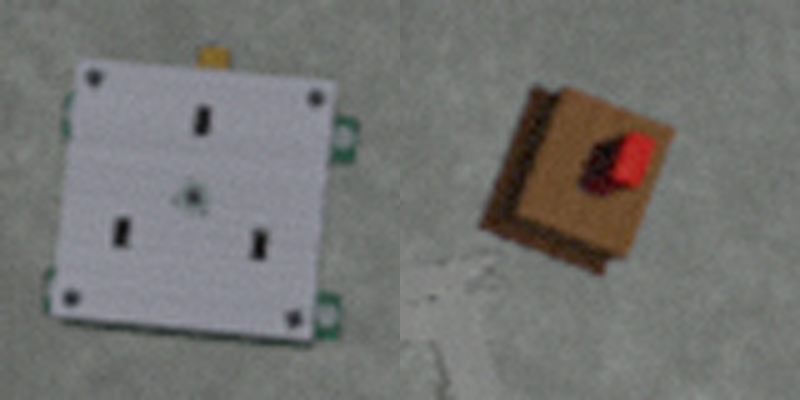

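View pics/z2.png

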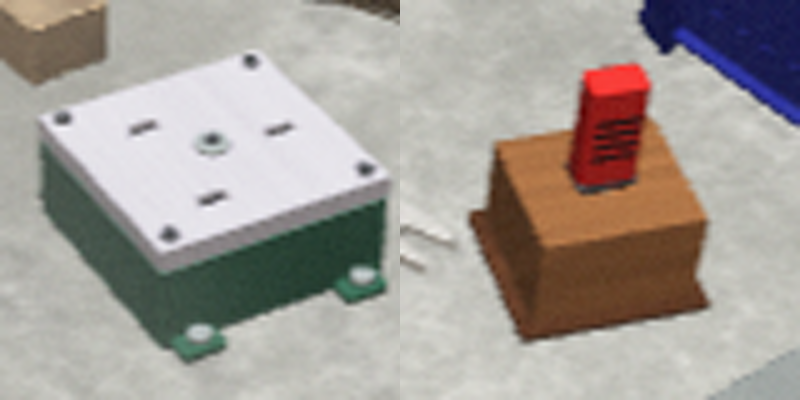

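```bash
cat > m.py <<'E'
from h import *
np.set_printoptions(precision=4,suppress=True)
def dark(im,x,y,w,h,hi=None):
    g=cv2.cvtColor(im,cv2.COLOR_BGR2GRAY).astype(float)[y:y+h,x:x+w]
    bg=np.median(np.r_[g[0],g[-1],g[:,0],g[:,-1]])
    wt=np.clip(bg-g-25,0,None); ys,xs=np.mgrid[y:y+h,x:x+w]
    W=wt.sum(); cx,cy=(wt*xs).sum()/W,(wt*ys).sum()/W
    C=np.cov(np.c_[xs.ravel(),ys.ravel()].T,aweights=wt.ravel())
    return cx,cy,C
if __name__=='__main__':
    T=cap('top');S=cap('scene')
    bt=[(237,142,13,15),(221,165,13,15),(248,167,13,15)]
    bs=[(263,164,18,14),(234,163,18,14),(248,178,18,14)]
    P=[]
    for a,b in zip(bt,bs):
        p=dark(T['img'],*a);q=dark(S['img'],*b)
        X,e=tri(T,p[:2],S,q[:2]); print(p[:2],q[:2],'tri',X,e,'top@z60',onz(T,*p[:2],.06),'sc@60',onz(S,*q[:2],.06)); P.append((onz(T,*p[:2],.06)+onz(S,*q[:2],.06))/2)
    P=np.array(P)
    for i in range(3): print(np.linalg.norm(P[i]-P[(i+1)%3]))
    # cover outline
    for nm,D,seed in(('top',T,(230,160)),('sc',S,(250,170))):
        im=D['img']; m=((im.min(2)>120)).astype(np.uint8); 
        hsv=cv2.cvtColor(im,cv2.COLOR_BGR2HSV)
        n,l,st,c=cv2.connectedComponentsWithStats(m,connectivity=4); k=l[seed[1],seed[0]]
        cm=(l==k).astype(np.uint8); cs,_=cv2.findContours(cm,cv2.RETR_EXTERNAL,cv2.CHAIN_APPROX_NONE)
        r=cv2.minAreaRect(cs[0]); print(nm,st[k],[onz(D,*p,.06)[:2] for p in cv2.approxPolyDP(cs[0],4,True)[:,0]])
    for nm,D in(('top',T),('sc',S)):
        hsv=cv2.cvtColor(D['img'],cv2.COLOR_BGR2HSV); m=(((hsv[...,0]<8)|(hsv[...,0]>172))&(hsv[...,1]>150)&(hsv[...,2]>60)).astype(np.uint8)
        x0,y0,x1,y1=(370,165,410,205) if nm=='top' else (330,240,360,280)
        sub=D['img'][y0:y1,x0:x1]; print(nm); v=np.where(m,hsv[...,2],0)[y0:y1,x0:x1]
        ys,xs=np.nonzero(v); print(v[ys.min():ys.max()+1,xs.min():xs.max()+1],xs.min()+x0,ys.min()+y0)
E
python3 m.py
```

```text
(np.float64(243.03000968054212), np.float64(148.80445304937078)) (np.float64(271.5667107001321), np.float64(169.5984147952444)) tri [0.577  0.0929 0.0614] 0.0031046120536950624 top@z60 [0.576  0.0938 0.06  ] sc@60 [0.5798 0.0938 0.06  ]
(np.float64(226.84615384615384), np.float64(171.01431127012523)) (np.float64(242.0891959798995), np.float64(169.16708542713567)) tri [0.5221 0.1338 0.0619] 0.002761067706914754 top@z60 [0.5236 0.1332 0.06  ] sc@60 [0.5225 0.1367 0.06  ]
(np.float64(254.4249547920434), np.float64(173.5614828209765)) (np.float64(257.3913282107574), np.float64(187.59385290889134)) tri [0.5176 0.0681 0.0481] 0.0002864339080333681 top@z60 [0.5159 0.0678 0.06  ] sc@60 [0.508  0.0554 0.06  ]
0.06858394704181352
0.07417288145893411
0.0734043383408853
top [ 213  135   58   58 2506] [array([0.6112, 0.1557]), array([0.4861, 0.1643]), array([0.4716, 0.0461]), array([0.5908, 0.0292])]
sc [    0    85   512   299 83816] [array([ 0.79  , -0.4069]), array([ 0.7909, -0.3647]), array([ 0.5617, -0.3486]), array([ 0.5517, -0.1896]), array([0.9509, 0.1275]), array([0.8948, 0.3341]), array
[... 2945 characters left out ...]
   0   0  78   0   0]
 [  0  99 112 131 109   0   0  65  76  92 122 138 132 135   0   0]
 [  0 100 117 130 141 138 137 122  96  78  77  64   0  90   0   0]
 [129 103 118 135 114  67   0   0  67  77  76  91 123 138   0   0]
 [115 101 122 141 125 120 138 133 134 124  91  77  75   0   0   0]
 [109 102 127 142 112  73  62   0   0  63  77  76 111 146   0   0]
 [ 94 105 133 130  90  77  90 124 139 139 138 140 129   0   0   0]
 [ 94 109 126 141 137 141 137 137 139 134 136 136 131   0   0   0]
 [ 88 117 133 140 135 136 137 139 139 141 136 138 132   0   0   0]
 [  0 120 138 139 136 138 137 139 135 139 134 137   0   0   0   0]
 [  0 107 134 135 133 136 127 115   0   0   0   0   0   0   0   0]] 334 248
```

```bash
cat > m2.py <<'E'
from m import *
T=cap('top');S=cap('scene')
bt=[(238,144,11,11),(222,166,11,11),(249,168,11,12)]
bs=[(266,166,11,9),(238,166,11,9),(252,180,11,9)]
for a,b in zip(bt,bs):
    p=dark(T['img'],*a);q=dark(S['img'],*b)
    X,e=tri(T,p[:2],S,q[:2]); print(p[:2],q[:2],'tri',X,e,'top@z60',onz(T,*p[:2],.06),'sc@60',onz(S,*q[:2],.06))
def wc(D,x0,y0,x1,y1,thr):
    im=D['img'][y0:y1,x0:x1].astype(float); r=im[...,2]-im[...,:2].mean(2)
    w=np.clip(r-thr,0,None); ys,xs=np.mgrid[y0:y1,x0:x1]; return (w*xs).sum()/w.sum(),(w*ys).sum()/w.sum(),w
def topmask(D,x0,y0,x1,y1,thr):
    im=D['img'][y0:y1,x0:x1].astype(float); r=im[...,2]-im[...,:2].mean(2)
    m=(r>thr).astype(np.uint8); n,l,st,c=cv2.connectedComponentsWithStats(m); k=1+np.argmax(st[1:,4])
    ys,xs=np.nonzero(l==k); pts=np.c_[xs+x0,ys+y0].astype(np.float32); return pts,m
pt,m=topmask(T,375,165,410,200,85); ps,ms=topmask(S,325,240,365,275,172)
print(cv2.minAreaRect(pt),pt.mean(0)); print(cv2.minAreaRect(ps),ps.mean(0)); print(ms)
X,e=tri(T,pt.mean(0),S,ps.mean(0)); print('handle top tri',X,e,onz(T,*pt.mean(0),.103),onz(S,*ps.mean(0),.103))
W=np.array([onz(T,*p,.103)[:2] for p in pt]); w,v=np.linalg.eigh(np.cov(W.T)); print('yaw',np.degrees(np.arctan(v[1,1]/v[0,1])),np.sqrt(12*w))
# stand top in top view
im=T['img'];hsv=cv2.cvtColor(im,cv2.COLOR_BGR2HSV)[150:230,345:425]
m=((hsv[...,0]>5)&(hsv[...,0]<22)&(hsv[...,1]>95)&(hsv[...,2]>85)|((hsv[...,1]>150)&(hsv[...,2]>100))).astype(np.uint8)
cs,_=cv2.findContours(m,cv2.RETR_EXTERNAL,cv2.CHAIN_APPROX_NONE); c=max(cs,key=cv2.contourArea).astype(np.float32)+[345,150]
W=np.array([onz(T,*p,.048)[:2] for p in c[:,0]],np.float32); print('stand',cv2.minAreaRect(W))
E
python3 m2.py
```

```text
(np.float64(243.03150357995227), np.float64(148.7904534606205)) (np.float64(270.3915756630265), np.float64(170.43681747269892)) tri [0.5763 0.0939 0.0589] 6.3725917860742105e-06 top@z60 [0.576  0.0938 0.06  ] sc@60 [0.5753 0.0927 0.06  ]
(np.float64(226.85853227232536), np.float64(170.99115826702032)) (np.float64(243.16770616770617), np.float64(170.06722106722106)) tri [0.5236 0.1334 0.0587] 0.00038091862036751365 top@z60 [0.5236 0.1332 0.06  ] sc@60 [0.5224 0.1321 0.06  ]
(np.float64(254.4245709123758), np.float64(173.546522131888)) (np.float64(256.98881431767336), np.float64(184.20357941834453)) tri [0.5161 0.0679 0.0587] 7.144661476766335e-05 top@z60 [0.5159 0.0678 0.06  ] sc@60 [0.5151 0.0665 0.06  ]
((391.4000244140625, 181.3000030517578), (6.008327484130859, 10.435516357421875), 18.434947967529297) [391.381  181.2222]
((342.6153869628906, 250.57693481445312), (4.9029035568237305, 10.78638744354248), 78.69007110595703) [342.7963 250.5185]
[[0 0 0 ... 0 0 0]
 [0 0 0 ... 0 0 0]
 [0 0 0 ... 0 0 0]
 ...
 [0 0 0 ... 0 0 0]
 [0 0 0 ... 0 0 0]
 [0 0 0 ... 0 0 0]]
handle top tri [ 0.4854 -0.2375  0.1031] 0.0007989262722314975 [ 0.4857 -0.2378  0.103 ] [ 0.485  -0.2373  0.103 ]
yaw -22.089986248412753 [0.0132 0.023 ]
stand ((0.4857499301433563, -0.2381228804588318), (0.0542248971760273, 0.0645834431052208), 66.49329376220703)
```

```bash
python3 - <<'E'
from m import *
T=cap('top');S=cap('scene')
print('bin base',onz(T,348,139,0),onz(T,500,122,0)); print('rim corner',tri(T,(378,104),S,(370,116)),'scene base corner',onz(S,353,234,0))
print('rim corner2',tri(T,(331,0),S,(370,116)))
for z in(0,.15,.3): print('crate',z,onz(T,462,200,z))
print(proj(S,[.5,-.43,.0]),proj(S,[.5,-.43,.2]))
print('vise',onz(T,130,205,.0),onz(T,100,205,.12),'scene top',onz(S,140,80,.15))
a=cv2.resize(T['img'][0:240,310:512],None,fx=2.5,fy=2.5);cv2.imwrite('pics/bin.png',a)
E
```

```text
bin base [ 0.6065 -0.1694  0.    ] [ 0.6398 -0.551   0.    ]
rim corner (array([ 0.5987, -0.1534,  0.3096]), np.float64(0.004782530826412395)) scene base corner [ 0.6274 -0.1439  0.    ]
rim corner2 (array([ 0.7766, -0.0655,  0.2425]), np.float64(0.09620770375807124))
crate 0 [ 0.4455 -0.4437  0.    ]
crate 0.15 [ 0.4382 -0.3651  0.15  ]
crate 0.3 [ 0.4309 -0.2865  0.3   ]
(np.float64(420.4353244684206), np.float64(352.99597270392167)) (np.float64(449.57829283309377), np.float64(272.9334117066772))
vise [0.4511 0.387  0.    ] [0.446  0.4096 0.12  ] scene top [0.4683 0.555  0.15  ]
```

View pics/bin.png

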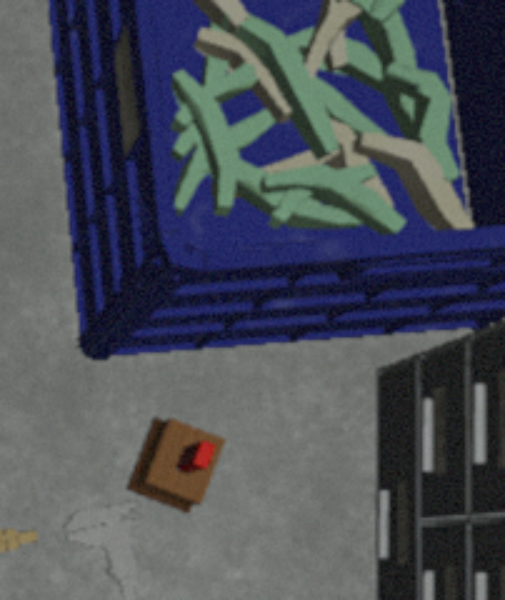

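```bash
python3 - <<'E'
from m import *
T=cap('top');S=cap('scene')
print(tri(T,(460.5,148),S,(494,242)),tri(T,(462,275),S,(338,332)))
E
```

```text
(array([ 0.5775, -0.3991,  0.182 ]), np.float64(0.10431731802519659)) (array([ 0.3017, -0.372 ,  0.148 ]), np.float64(0.04579101071010428))
```

Request:
{"api": "drive_tool", "payload": {"targets": [0,0,0.055,0,0,0,0.05,0,0.0225,-0.047,0,0.04,0.0225,-0.047,0,0,0.0225,-0.047,0,0,0.0225,-0.047,0,0,0.0225,-0.047,0,0,0.0225,-0.047,0,0,0.0225,-0.047,0,0,0.014,-0.052,0,0,0.014,-0.052,0,0,0.014,-0.052,0,0,0.014,-0.052,0,0,0.014,-0.052,0,0,0,0,0,0], "gripper": 0.085}}

```text
time: 2.38
tool_pos: [0.5011, -0.0052, 0.2999]
orientation: [[0.919, 0.001, 0.393], [-0.393, -0.003, 0.919], [0.002, -1.0, -0.003]]
ft_force: [-0.4, 0.9, 0.4]
finger_gap: 0.0849
```

Request:
{"api": "drive_tool", "payload": {"targets": [-0.0031,-0.0465,0,0.01,-0.0031,-0.0465,0,0,-0.0031,-0.0465,0,0,-0.0031,-0.0465,0,0,-0.0031,-0.0465,0,0,0,0,-0.05,0,0,0,-0.05,0,0,0,-0.05,0,0,0,0,0,0,0,0,0], "gripper": 0.06}}

```text
time: 3.62
tool_pos: [0.4868, -0.2319, 0.1514]
orientation: [[0.928, 0.003, 0.374], [-0.374, -0.001, 0.928], [0.003, -1.0, 0.0]]
ft_force: [0.1, 0.1, 0.2]
finger_gap: 0.0601
```

```bash
python3 - <<'E'
from m import *
T=cap('top');S=cap('scene')
a=cv2.resize(T['img'][120:240,320:440],None,fx=3.3,fy=3.3);b=cv2.resize(S['img'][180:300,280:400],None,fx=3.3,fy=3.3);cv2.imwrite('pics/g1.png',np.hstack([a,b]))
E
```

```text
(no output)
```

View pics/g1.png

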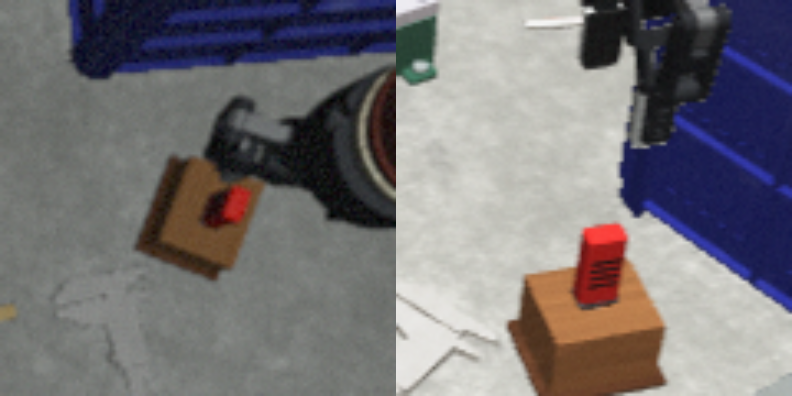

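Request:
{"api": "drive_tool", "payload": {"targets": [-0.001,-0.006,0,0,0,0,-0.03,0,0,0,-0.03,0,0,0,-0.015,0,0,0,0,0,0,0,0,0]}}

```text
time: 4.47
tool_pos: [0.4851, -0.2384, 0.0757]
orientation: [[0.927, 0.002, 0.375], [-0.375, -0.001, 0.927], [0.002, -1.0, -0.0]]
ft_force: [0.1, -0.2, 1.1]
finger_gap: 0.0599
```

```bash
python3 - <<'E'
from m import *
T=cap('top');S=cap('scene')
a=cv2.resize(T['img'][120:240,320:440],None,fx=3.3,fy=3.3);b=cv2.resize(S['img'][200:320,280:400],None,fx=3.3,fy=3.3);cv2.imwrite('pics/g2.png',np.hstack([a,b]))
s=arm.read_state();print(np.array(s['tool_pos']),np.array(s['orientation']),s['time'],s['ft_force'])
E
```

```text
[ 0.4851 -0.2383  0.0758] [[ 0.9272  0.0023  0.3745]
 [-0.3745 -0.0011  0.9272]
 [ 0.0025 -1.     -0.0002]] 4.575 [0.3353 1.1469 0.5429]
```

View pics/g2.png

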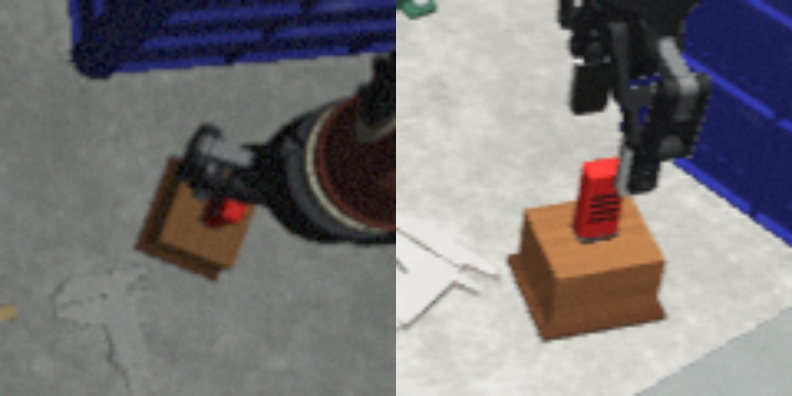

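```bash
python3 - <<'E'
from m import *
S=cap('scene')
b=cv2.resize(S['img'][200:320,280:400],None,fx=6,fy=6,interpolation=cv2.INTER_CUBIC)
c=np.array([.485,-.2384,.083]);u=np.array([.3745,.927,0]);v=np.array([.927,-.3745,0])
for P,col in((c,(0,255,0)),(c+.03*u,(255,0,0)),(c-.03*u,(255,255,0)),(c-.03*u+.011*v,(0,255,255)),(c-.03*u-.011*v,(0,255,255)),(c+.03*u+.011*v,(0,255,255)),(c+.03*u-.011*v,(0,255,255)),(np.array([.485,-.2384,.103]),(255,255,255))):
    x,y=proj(S,P); cv2.circle(b,(int((x-279.5)*6),int((y-199.5)*6)),4,col,-1)
cv2.imwrite('pics/g3.png',b[:600])
E
```

```text
(no output)
```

View pics/g3.png

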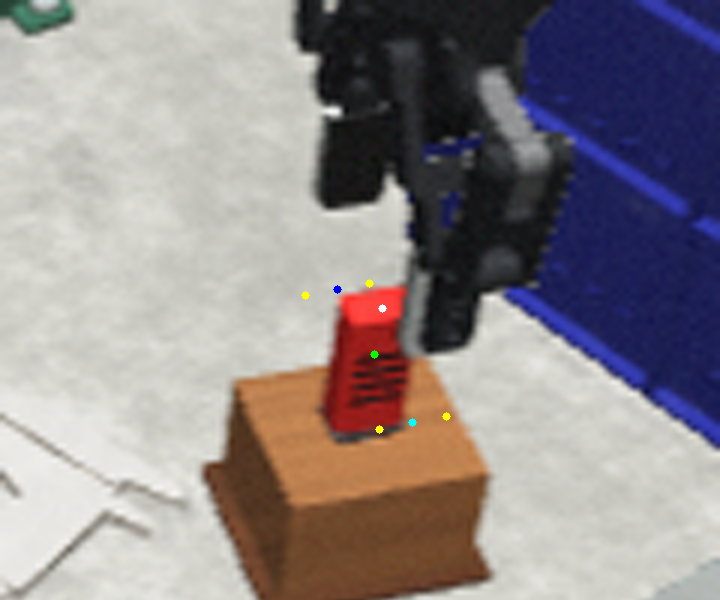

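```bash
python3 - <<'E'
from m import *
S=cap('top')
b=cv2.resize(S['img'][120:220,340:440],None,fx=6,fy=6,interpolation=cv2.INTER_CUBIC)
u=np.array([.3745,.927,0]);v=np.array([.927,-.3745,0])
for z,col in((.083,(0,255,0)),(.11,(0,255,255))):
  c=np.array([.485,-.2384,z])
  for P in (c,c+.03*u,c-.03*u,c-.03*u+.011*v,c-.03*u-.011*v,c+.03*u+.011*v,c+.03*u-.011*v):
    x,y=proj(S,P); cv2.circle(b,(int((x-339.5)*6),int((y-119.5)*6)),3,col,-1)
cv2.imwrite('pics/g4.png',b[:600])
S=cap('scene')
for z in(.083,.10,.11,.12):
  c=np.array([.485,-.2384,z]); print([np.round((np.array(proj(S,c+k*.03*u))-[279.5,199.5])*6) for k in(-1,1)])
E
```

```text
[array([413., 423.]), array([338., 289.])]
[array([420., 383.]), array([344., 250.])]
[array([424., 360.]), array([348., 227.])]
[array([429., 336.]), array([351., 203.])]
```

View pics/g4.png

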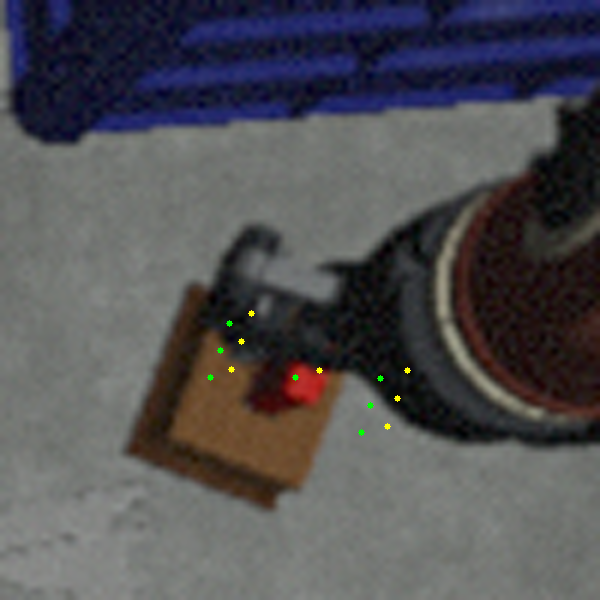

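```bash
python3 - <<'E'
from m import *
S=cap('scene')
im=cv2.imread('pics/scene0.png')
b=cv2.resize(im[0:110,10:120],None,fx=5,fy=5,interpolation=cv2.INTER_CUBIC)
u=np.array([.42,.907,0])
for z,col in((.2065,(0,255,0)),(.24,(0,255,255))):
  c=np.array([.2728,.5891,z])
  for k in(-1,0,1):
    x,y=proj(S,c+k*.0425*u); cv2.circle(b,(int((x-9.5)*5),int((y+.5)*5)),4,col,-1); print(x,y)
cv2.imwrite('pics/g5.png',b)
print(arm.read_state()['time'])
E
```

```text
60.525588301858306 80.12832605495147
62.269076871557786 73.28721284201652
63.92356811985783 66.79530797029075
57.53056660219249 67.54831011757051
59.381748091602674 60.932144529599
61.1369573101405 54.65898606414751
4.775
```

View pics/g5.png

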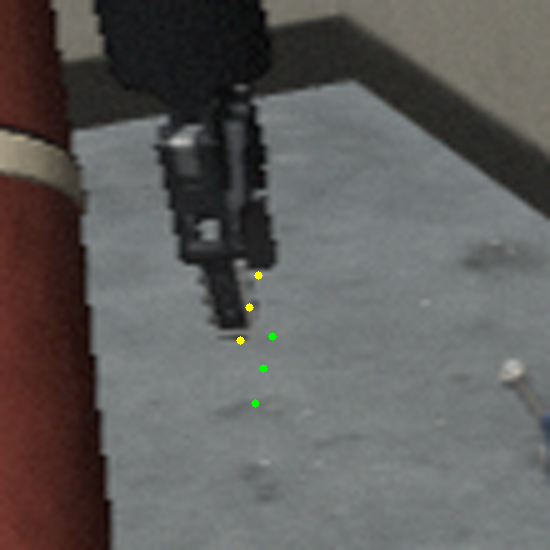

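Request:
{"api": "drive_tool", "payload": {"targets": [0,0,-0.0125,0,0,0,0,0,0,0,0,0], "gripper": 0.03}}

```text
time: 5.15
tool_pos: [0.484, -0.2377, 0.0617]
orientation: [[0.927, -0.001, 0.374], [-0.374, 0.0, 0.927], [-0.001, -1.0, -0.0]]
ft_force: [0.3, 0.3, -0.1]
finger_gap: 0.03
```

```bash
cat > z.py <<'E'
from m import *
import sys
T=cap('top');S=cap('scene');n=sys.argv[1];x,y,x2,y2=map(int,sys.argv[2:6])
a=cv2.resize(T['img'][y:y+66,x:x+66],None,fx=6,fy=6,interpolation=cv2.INTER_CUBIC);b=cv2.resize(S['img'][y2:y2+66,x2:x2+66],None,fx=6,fy=6,interpolation=cv2.INTER_CUBIC);cv2.imwrite('pics/'+n,np.hstack([a,b]))
s=arm.read_state();print(np.array(s['tool_pos']),s['finger_gap'],s['time'],np.array(s['ft_force']))
E
python3 z.py g6.png 355 150 310 220
```

```text
[ 0.4842 -0.2378  0.0621] 0.029883976547964285 5.25 [-0.2615  1.4487 -0.821 ]
```

View pics/g6.png

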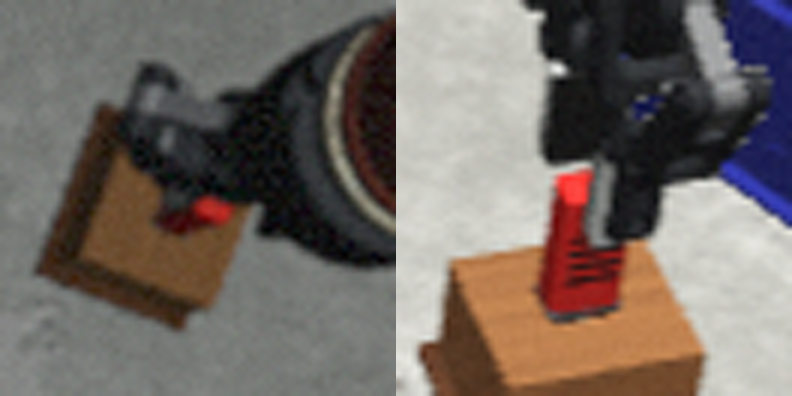

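```bash
python3 - <<'E'
from m import *
T=cap('top');S=cap('scene')
print(tri(T,(380,166),S,(336.5,231.3)))
t=np.array([.4842,-.2378,.0]);u=np.array([.3745,.927,0])
for z in(.062,.08,.1,.12):
    print(z,[np.round((np.array(proj(T,t+[0,0,z]+k*u))-[354.5,149.5])*6) for k in(.02,-.02)],[np.round((np.array(proj(S,t+[0,0,z]+k*u))-[309.5,219.5])*6+[396,0]) for k in(.02,-.02)])
cv2.imwrite('pics/f.png',T['img']);cv2.imwrite('pics/fs.png',S['img'])
E
```

```text
(array([ 0.5111, -0.2046,  0.1158]), np.float64(0.018152828249901352))
0.062 [array([137., 188.]), array([235., 224.])] [array([555., 238.]), array([604., 327.])]
0.08 [array([151., 183.]), array([251., 219.])] [array([562., 198.]), array([611., 287.])]
0.1 [array([168., 176.]), array([270., 214.])] [array([569., 152.]), array([620., 240.])]
0.12 [array([185., 170.]), array([290., 209.])] [array([577., 104.]), array([628., 193.])]
```

View pics/fs.png

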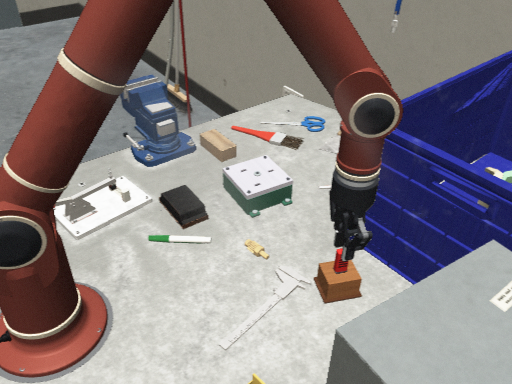

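View pics/f.png

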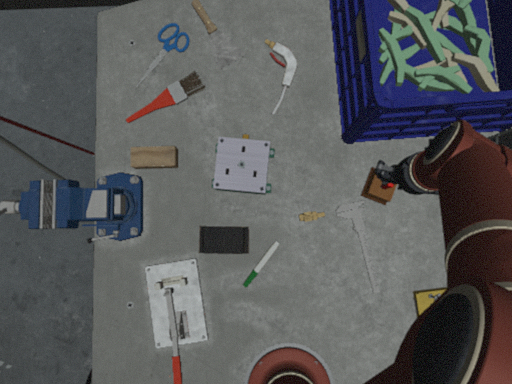

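Request:
{"api": "drive_tool", "payload": {"targets": [0,0,0,0,0,0,0,0,0,0,0,0,0,0,0,0], "gripper": 0.0}}

```text
time: 5.85
tool_pos: [0.4844, -0.2378, 0.0624]
orientation: [[0.927, 0.001, 0.374], [-0.374, -0.0, 0.927], [0.001, -1.0, 0.0]]
ft_force: [-1.3, 0.6, 4.2]
finger_gap: 0.0114
```

```bash
python3 z.py g7.png 355 150 310 220
```

```text
[ 0.4844 -0.2378  0.0624] 0.011217824272941972 5.95 [-0.1948  0.0277  4.0996]
```

View pics/g7.png

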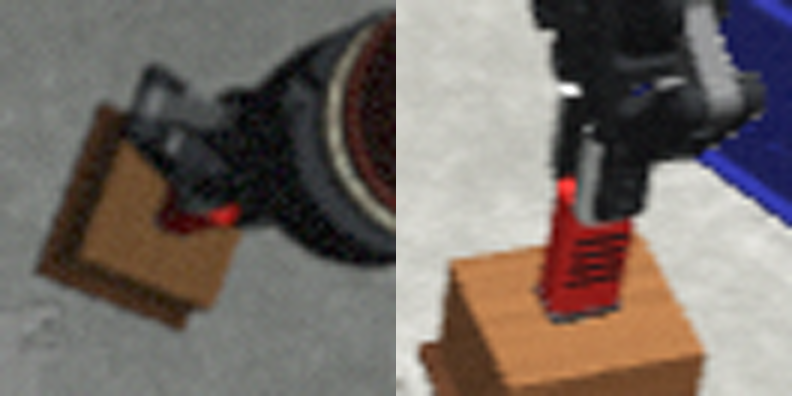

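Request:
{"api": "drive_tool", "payload": {"targets": [0,0,0,0,0,0,0,0,0,0,-0.01,0,0,0,0,0], "gripper": 0.035}}

```text
time: 6.45
tool_pos: [0.4833, -0.2372, 0.0509]
orientation: [[0.927, -0.002, 0.374], [-0.374, 0.001, 0.927], [-0.003, -1.0, 0.0]]
ft_force: [0.7, 0.4, 0.4]
finger_gap: 0.0348
```

```bash
python3 z.py g8.png 355 150 310 220
```

```text
[ 0.4839 -0.2376  0.0516] 0.03515366728127224 6.55 [-0.0323  0.6128 -0.3046]
```

View pics/g8.png

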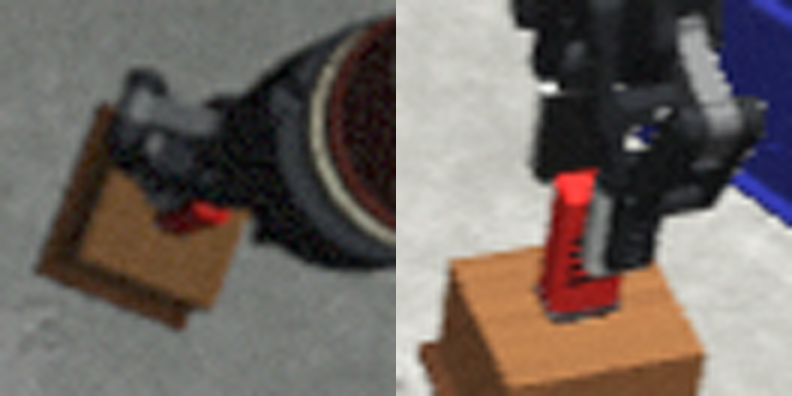

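Request:
{"api": "drive_tool", "payload": {"targets": [0,0,-0.003,0,0,0,-0.003,0,0,0,0,0]}}

```text
time: 6.92
tool_pos: [0.484, -0.2376, 0.0458]
orientation: [[0.927, -0.001, 0.374], [-0.374, 0.0, 0.927], [-0.001, -1.0, -0.0]]
ft_force: [-0.2, 0.0, -0.0]
finger_gap: 0.0348
```

Request:
{"api": "drive_tool", "payload": {"targets": [0,0,-0.005,0,0,0,-0.005,0,0,0,-0.004,0,0,0,0,0]}}

```text
time: 7.42
tool_pos: [0.4838, -0.2375, 0.0316]
orientation: [[0.927, -0.001, 0.374], [-0.374, 0.0, 0.927], [-0.001, -1.0, 0.0]]
ft_force: [0.2, -0.3, -0.3]
finger_gap: 0.035
```

```bash
python3 z.py g9.png 355 150 310 220
```

```text
[ 0.4842 -0.2377  0.0321] 0.03499803124621754 7.525 [0.1869 0.155  0.0857]
```

View pics/g9.png

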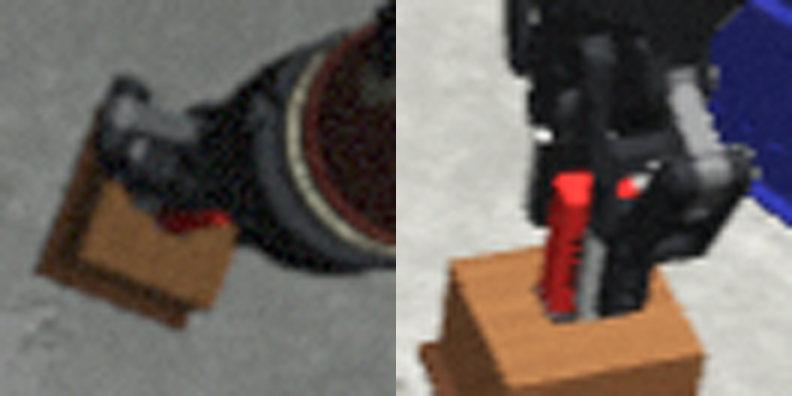

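Request:
{"api": "drive_tool", "payload": {"targets": [0,0,0,0,0,0,0,0,0,0,0,0,0,0,0,0], "gripper": 0.0}}

```text
time: 8.02
tool_pos: [0.4843, -0.2377, 0.0322]
orientation: [[0.927, 0.0, 0.374], [-0.374, -0.0, 0.927], [0.0, -1.0, 0.0]]
ft_force: [0.1, -0.0, 0.1]
finger_gap: 0.0132
```

```bash
python3 z.py g10.png 355 150 310 220
```

```text
[ 0.4843 -0.2377  0.0322] 0.013332267791946224 8.125 [-0.3864  0.1996  0.6638]
```

View pics/g10.png

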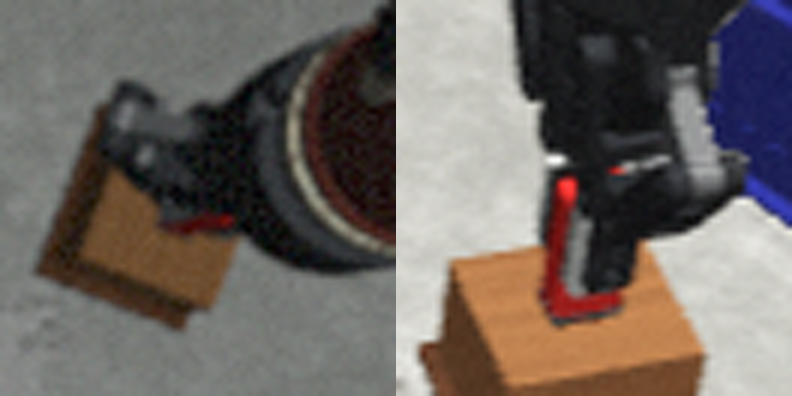

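Request:
{"api": "drive_tool", "payload": {"targets": [0,0,0.015,0,0,0,0.03,0,0,0,0.03,0,0,0,0.025,0,0.0152,0.0552,0,0.05,0.0152,0.0552,0,0.05,0.0152,0.0552,0,0.05,0.0152,0.0552,0,0.05,0.0152,0.0552,0,0.065,0.0152,0.0552,0,0,0,0,-0.015,0,0,0,0,0,0,0,0,0]}}

```text
time: 9.75
tool_pos: [0.5753, 0.091, 0.1176]
orientation: [[0.993, 0.0, 0.122], [-0.122, -0.002, 0.993], [0.0, -1.0, -0.001]]
ft_force: [-0.5, -1.4, -0.3]
finger_gap: 0.0132
```

```bash
python3 z.py g11.png 210 115 235 125
```

```text
[0.5757 0.0915 0.1178] 0.012980223551203015 9.85 [-0.1126 -0.4955 -1.2067]
```

View pics/g11.png

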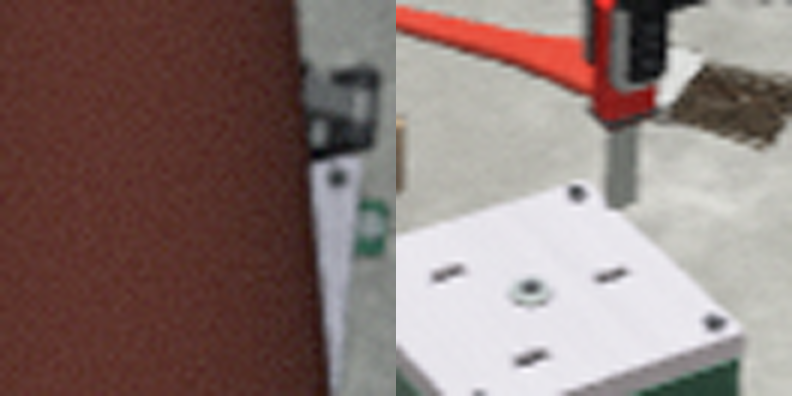

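```bash
cat > tip.py <<'E'
from m import *
import sys
S=cap('scene'); s=arm.read_state(); t=np.array(s['tool_pos'])
b=cv2.resize(S['img'][125:191,230:315],None,fx=8,fy=8,interpolation=cv2.INTER_CUBIC)
O=s['orientation'];O=np.array(O);v=O[:,0];u=O[:,2]
off=float(sys.argv[2]) if len(sys.argv)>2 else .0011
g=t+off*v
for dz,col in((-.0242,(0,255,0)),(.0158,(0,255,0))):
  w,th=(.006,.0025) if dz<0 else (.012,.007)
  for a in(-1,1):
    for c in(-1,1):
      x,y=proj(S,g+[0,0,dz]+a*w*v+c*th*u); cv2.circle(b,(int((x-229.5)*8),int((y-124.5)*8)),2,col,-1)
for P in((.5758,.0936,.06),(.5233,.133,.06),(.5158,.0675,.06)):
  x,y=proj(S,P); cv2.circle(b,(int((x-229.5)*8),int((y-124.5)*8)),2,(0,0,255),-1)
cv2.imwrite('pics/'+sys.argv[1],b); print(t,g,s['time'],np.array(s['ft_force']),s['finger_gap'])
E
python3 tip.py t1.png
```

```text
[0.5757 0.0919 0.1178] [0.5768 0.0918 0.1178] 9.9 [-1.1108  0.0106 -0.8649] 0.012978502281256804
```

View pics/t1.png

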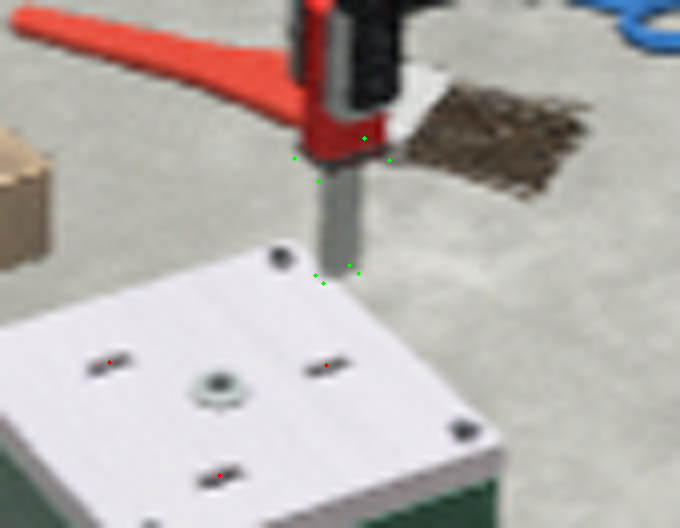

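Request:
{"api": "drive_tool", "payload": {"targets": [-0.0015,0.0015,0,0.003,0,0,-0.015,0,0,0,-0.011,0,0,0,0,0,0,0,0,0]}}

```text
time: 10.52
tool_pos: [0.574, 0.0949, 0.0909]
orientation: [[0.993, -0.0, 0.115], [-0.115, -0.0, 0.993], [-0.0, -1.0, -0.0]]
ft_force: [-0.3, -0.4, -1.3]
finger_gap: 0.0134
```

```bash
python3 tip.py t2.png 0.0015
```

```text
[0.5742 0.095  0.0912] [0.5757 0.0948 0.0912] 10.575 [ 0.2506 -0.9041 -0.7953] 0.013229073883588821
```

View pics/t2.png

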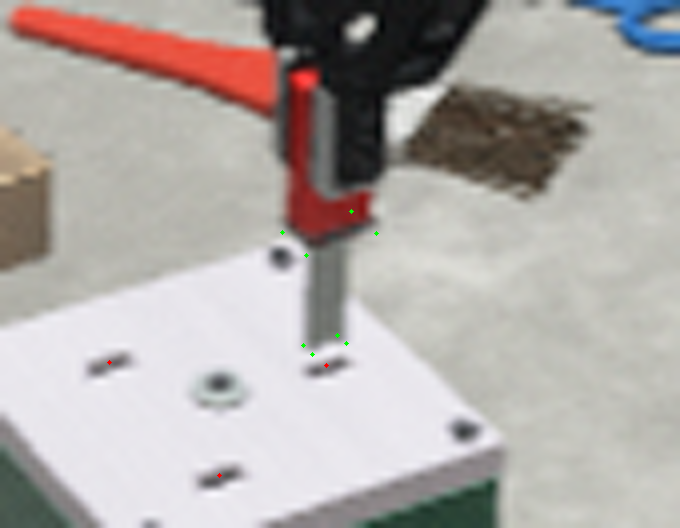

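Request:
{"api": "drive_tool", "payload": {"targets": [0.0003,-0.001,0,0,0,0,-0.004,0,0,0,-0.004,0,0,0,-0.004,0,0,0,0,0]}}

```text
time: 11.2
tool_pos: [0.5744, 0.0944, 0.0787]
orientation: [[0.993, 0.0, 0.115], [-0.115, 0.0, 0.993], [0.0, -1.0, 0.0]]
ft_force: [0.4, 1.9, -3.2]
finger_gap: 0.0136
```

Request:
{"api": "drive_tool", "payload": {"targets": [0,0,-0.003,0,0,0,-0.003,0,0,0,0,0]}}

```text
time: 11.58
tool_pos: [0.5744, 0.0944, 0.0728]
orientation: [[0.993, 0.0, 0.115], [-0.115, 0.0, 0.993], [0.0, -1.0, 0.0]]
ft_force: [1.3, 2.3, -1.8]
finger_gap: 0.0132
```

```bash
python3 tip.py t3.png 0.0015
```

```text
[0.5744 0.0944 0.0728] [0.5758 0.0942 0.0728] 11.625 [ 1.2807  2.6854 -2.543 ] 0.013302202851464214
```

View pics/t3.png

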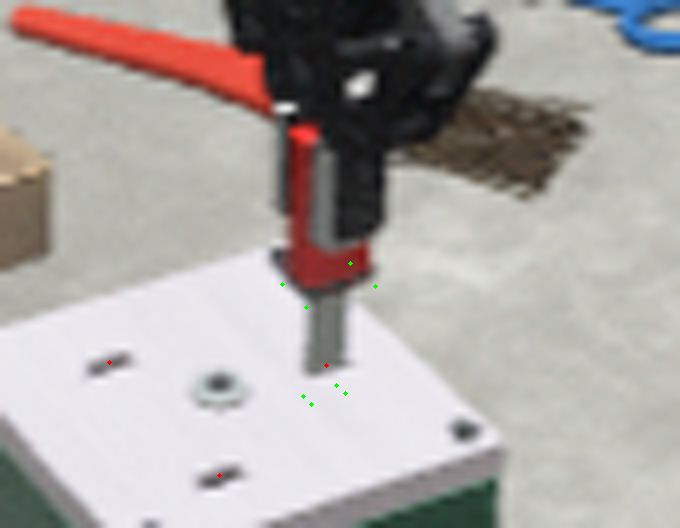

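Request:
{"api": "drive_tool", "payload": {"targets": [0.0005,0.0008,0,0,0,0,-0.002,0,0,0,-0.002,0,0,0,-0.002,0,0,0,-0.002,0,0,0,0,0]}}

```text
time: 12.38
tool_pos: [0.5745, 0.0945, 0.0648]
orientation: [[0.993, -0.001, 0.116], [-0.116, -0.0, 0.993], [-0.001, -1.0, -0.001]]
ft_force: [0.2, -0.2, -1.0]
finger_gap: 0.0131
```

Request:
{"api": "drive_tool", "payload": {"targets": [0,0,-0.002,0,0,0,-0.002,0,0,0,0,0]}}

```text
time: 12.75
tool_pos: [0.5745, 0.0945, 0.0609]
orientation: [[0.993, -0.0, 0.116], [-0.116, -0.0, 0.993], [-0.0, -1.0, -0.0]]
ft_force: [0.1, -0.4, -2.8]
finger_gap: 0.0135
```

Request:
{"api": "drive_tool", "payload": {"targets": [0,0,-0.0015,0,0,0,-0.0015,0,0,0,0,0]}}

```text
time: 13.12
tool_pos: [0.5746, 0.0946, 0.0579]
orientation: [[0.993, -0.0, 0.116], [-0.116, -0.0, 0.993], [-0.0, -1.0, -0.0]]
ft_force: [-0.1, -0.2, -1.5]
finger_gap: 0.0133
```

Request:
{"api": "drive_tool", "payload": {"targets": [0,0,-0.0015,0,0,0,-0.0015,0,0,0,0,0]}}

```text
time: 13.5
tool_pos: [0.5746, 0.0947, 0.0549]
orientation: [[0.993, -0.0, 0.116], [-0.116, -0.0, 0.993], [-0.0, -1.0, -0.0]]
ft_force: [0.2, 0.0, -1.4]
finger_gap: 0.0133
```

```bash
python3 tip.py t4.png 0.0015
```

```text
[0.5746 0.0947 0.055 ] [0.5761 0.0946 0.055 ] 13.55 [ 0.486  -1.8448 -0.6985] 0.013309438155583766
```

View pics/t4.png

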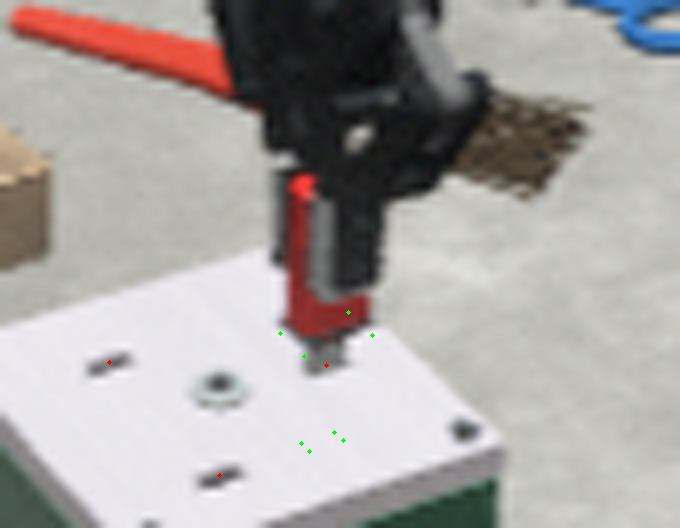

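Request:
{"api": "drive_tool", "payload": {"targets": [0,0,-0.002,0,0,0,-0.002,0,0,0,0,0]}}

```text
time: 13.92
tool_pos: [0.5746, 0.0947, 0.0509]
orientation: [[0.993, -0.0, 0.116], [-0.116, -0.0, 0.993], [-0.0, -1.0, -0.0]]
ft_force: [0.2, -0.3, -1.1]
finger_gap: 0.013
```

Request:
{"api": "drive_tool", "payload": {"targets": [0,0,0.01,0,0,0,0.015,0,0,0,0.02,0,0,0,0.008,0,0,0,0,0,-0.0262,0.0197,0,0,-0.0262,0.0197,0,0,0,0,0,0,0,0,0,0]}}

```text
time: 15.05
tool_pos: [0.5226, 0.1337, 0.1039]
orientation: [[0.993, 0.0, 0.116], [-0.116, -0.001, 0.993], [0.0, -1.0, -0.001]]
ft_force: [0.7, -0.5, -0.5]
finger_gap: 0.013
```

```bash
python3 tip.py t5.png 0.0015
```

```text
[0.523  0.1333 0.104 ] [0.5245 0.1331 0.104 ] 15.1 [ 0.7626 -0.0317 -1.0635] 0.013307749370401157
```

View pics/t5.png

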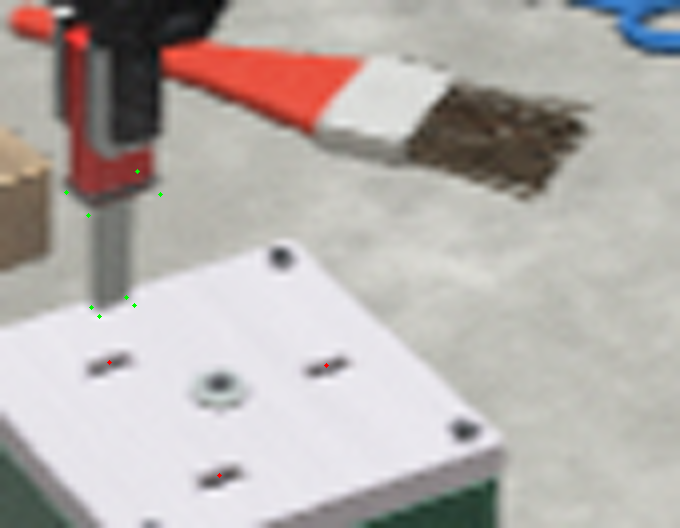

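Request:
{"api": "drive_tool", "payload": {"targets": [0,0,-0.012,0,0,0,0,0,0,0,0,0]}}

```text
time: 15.48
tool_pos: [0.5223, 0.1338, 0.0917]
orientation: [[0.993, -0.001, 0.116], [-0.116, -0.0, 0.993], [-0.001, -1.0, -0.0]]
ft_force: [-0.4, -0.0, -0.4]
finger_gap: 0.0132
```

Request:
{"api": "drive_tool", "payload": {"targets": [0,0.0005,-0.003,0,0,0,-0.004,0,0,0,-0.004,0,0,0,-0.003,0,0,0,0,0]}}

```text
time: 16.1
tool_pos: [0.5221, 0.1346, 0.0778]
orientation: [[0.993, -0.001, 0.115], [-0.115, -0.0, 0.993], [-0.001, -1.0, -0.0]]
ft_force: [0.6, -0.4, -0.6]
finger_gap: 0.0133
```

Request:
{"api": "drive_tool", "payload": {"targets": [0,0,-0.003,0,0,0,-0.003,0,0,0,-0.003,0,0,0,-0.003,0,0,0,-0.002,0,0,0,0,0]}}

```text
time: 16.85
tool_pos: [0.5222, 0.1347, 0.0639]
orientation: [[0.993, -0.0, 0.115], [-0.115, -0.0, 0.993], [-0.0, -1.0, -0.0]]
ft_force: [-0.4, -0.1, -0.5]
finger_gap: 0.0133
```

Request:
{"api": "drive_tool", "payload": {"targets": [0,0,-0.0015,0,0,0,-0.0015,0,0,0,0,0]}}

```text
time: 17.23
tool_pos: [0.5225, 0.1345, 0.0614]
orientation: [[0.993, 0.0, 0.116], [-0.116, -0.0, 0.993], [0.0, -1.0, -0.0]]
ft_force: [-0.0, -0.7, 1.9]
finger_gap: 0.0136
```

Request:
{"api": "drive_tool", "payload": {"targets": [0,0,-0.001,0,0,0,-0.001,0,0,0,0,0]}}

```text
time: 17.6
tool_pos: [0.5225, 0.1345, 0.0595]
orientation: [[0.993, 0.001, 0.116], [-0.116, -0.0, 0.993], [0.001, -1.0, 0.0]]
ft_force: [-1.6, -0.8, 5.4]
finger_gap: 0.0133
```

Request:
{"api": "drive_tool", "payload": {"targets": [0,0,-0.001,0,0,0,-0.001,0,0,0,0,0]}}

```text
time: 17.98
tool_pos: [0.5226, 0.1346, 0.058]
orientation: [[0.993, 0.001, 0.116], [-0.116, 0.0, 0.993], [0.001, -1.0, 0.0]]
ft_force: [-0.7, -1.5, 7.5]
finger_gap: 0.0129
```

Request:
{"api": "drive_tool", "payload": {"targets": [0,0,-0.001,0,0,0,-0.001,0,0,0,0,0]}}

```text
time: 18.35
tool_pos: [0.5227, 0.1346, 0.0564]
orientation: [[0.993, 0.001, 0.116], [-0.116, 0.0, 0.993], [0.001, -1.0, 0.0]]
ft_force: [-2.2, -1.7, 10.2]
finger_gap: 0.0134
```

Request:
{"api": "drive_tool", "payload": {"targets": [0,0,-0.001,0,0,0,0,0]}}

```text
time: 18.6
tool_pos: [0.5227, 0.1346, 0.0558]
orientation: [[0.993, 0.001, 0.116], [-0.116, 0.001, 0.993], [0.001, -1.0, 0.001]]
ft_force: [-2.3, -0.7, 13.8]
finger_gap: 0.0134
```

```bash
python3 tip.py t6.png 0.0015
```

```text
[0.5227 0.1347 0.0558] [0.5242 0.1345 0.0558] 18.65 [-2.7344 -1.895  13.2799] 0.01312344397084737
```

View pics/t6.png

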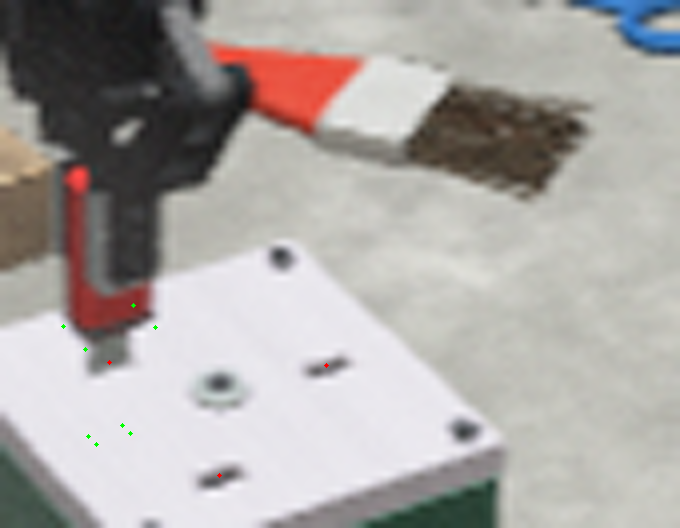

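Request:
{"api": "drive_tool", "payload": {"targets": [0,0,0.01,0,0,0,0.015,0,0,0,0.015,0,0,0,0.006,0,0,0,0,0,-0.004,-0.033,0,0,-0.004,-0.0325,0,0,0,0,0,0,0,0,-0.01,0,0,0,0,0,0,0,0,0]}}

```text
time: 20.02
tool_pos: [0.5141, 0.0702, 0.0897]
orientation: [[0.994, -0.001, 0.114], [-0.114, 0.0, 0.994], [-0.001, -1.0, 0.0]]
ft_force: [0.9, 0.2, -1.4]
finger_gap: 0.0132
```

```bash
python3 tip.py t7.png 0.0015
```

```text
[0.5143 0.07   0.0899] [0.5158 0.0698 0.0899] 20.075 [ 0.6922 -0.3585 -0.4235] 0.013211318002145957
```

View pics/t7.png

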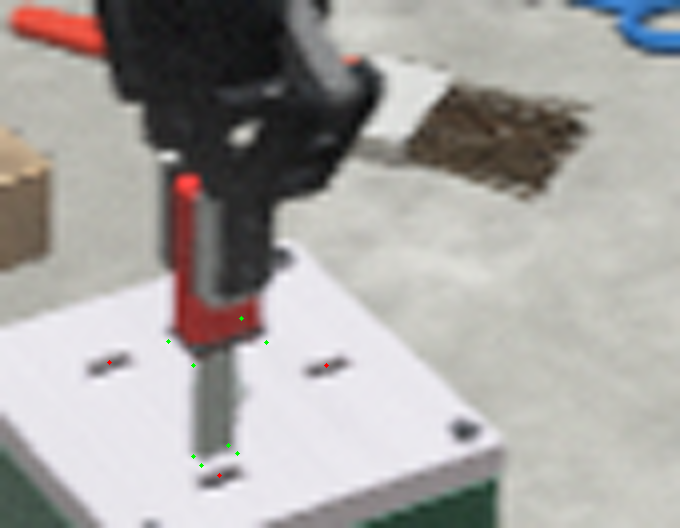

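Request:
{"api": "drive_tool", "payload": {"targets": [0.0008,-0.0008,-0.003,0,0,0,-0.003,0,0,0,-0.003,0,0,0,-0.003,0,0,0,0,0]}}

```text
time: 20.7
tool_pos: [0.5149, 0.0684, 0.0778]
orientation: [[0.993, -0.001, 0.115], [-0.115, -0.0, 0.993], [-0.001, -1.0, -0.0]]
ft_force: [-0.4, 0.7, -0.8]
finger_gap: 0.0133
```

Request:
{"api": "drive_tool", "payload": {"targets": [0,0.0005,-0.003,0,0,0,-0.003,0,0,0,-0.003,0,0,0,-0.003,0,0,0,-0.002,0,0,0,0,0]}}

```text
time: 21.45
tool_pos: [0.5149, 0.0688, 0.0639]
orientation: [[0.993, -0.0, 0.116], [-0.116, -0.0, 0.993], [-0.0, -1.0, -0.0]]
ft_force: [-0.7, 0.4, -1.1]
finger_gap: 0.0134
```

Request:
{"api": "drive_tool", "payload": {"targets": [0,0,-0.0015,0,0,0,-0.0015,0,0,0,0,0]}}

```text
time: 21.82
tool_pos: [0.5153, 0.0687, 0.0614]
orientation: [[0.993, 0.0, 0.116], [-0.116, -0.0, 0.993], [0.0, -1.0, -0.0]]
ft_force: [-0.4, -0.5, 2.6]
finger_gap: 0.0131
```

Request:
{"api": "drive_tool", "payload": {"targets": [0,0,-0.001,0,0,0,-0.001,0,0,0,0,0]}}

```text
time: 22.2
tool_pos: [0.5153, 0.0687, 0.0595]
orientation: [[0.993, 0.001, 0.116], [-0.116, -0.0, 0.993], [0.001, -1.0, -0.0]]
ft_force: [-1.0, -1.2, 5.4]
finger_gap: 0.013
```

Same spring signature as slot 2; push on to the hard stop, gently.

Request:
{"api": "drive_tool", "payload": {"targets": [0,0,-0.001,0,0,0,-0.001,0,0,0,0,0]}}

```text
time: 22.58
tool_pos: [0.5154, 0.0686, 0.0579]
orientation: [[0.993, 0.001, 0.116], [-0.116, -0.0, 0.993], [0.001, -1.0, 0.0]]
ft_force: [-2.6, -1.6, 8.2]
finger_gap: 0.0133
```

Request:
{"api": "drive_tool", "payload": {"targets": [0,0,-0.001,0,0,0,-0.001,0,0,0,0,0]}}

```text
time: 22.95
tool_pos: [0.5154, 0.0686, 0.0563]
orientation: [[0.993, 0.001, 0.116], [-0.116, 0.0, 0.993], [0.001, -1.0, 0.0]]
ft_force: [-3.0, -1.5, 11.2]
finger_gap: 0.0137
```

Request:
{"api": "drive_tool", "payload": {"targets": [0,0,-0.001,0,0,0,0,0]}}

```text
time: 23.2
tool_pos: [0.5155, 0.0686, 0.0557]
orientation: [[0.993, 0.001, 0.116], [-0.116, 0.0, 0.993], [0.001, -1.0, 0.0]]
ft_force: [-2.4, -0.5, 14.2]
finger_gap: 0.0138
```

Request:
{"api": "drive_tool", "payload": {"targets": [0,0,0.01,0,0,0,0.015,0,0,0,0.015,0,0,0,0.006,0,0,0,0,0,0.03,0.013,0,0,0.0298,0.0132,0,0,0,0,0,0,0,0,-0.01,0,0,0,0,0,0,0,0,0]}}

```text
time: 24.58
tool_pos: [0.5741, 0.0946, 0.0898]
orientation: [[0.993, -0.001, 0.116], [-0.116, -0.0, 0.993], [-0.001, -1.0, -0.0]]
ft_force: [-0.1, -0.2, -1.0]
finger_gap: 0.0131
```

```bash
python3 tip.py t8.png 0.0015
```

```text
[0.5745 0.0947 0.0901] [0.576  0.0945 0.0901] 24.625 [ 0.0825  0.53   -0.5415] 0.013163664074797174
```

View pics/t8.png

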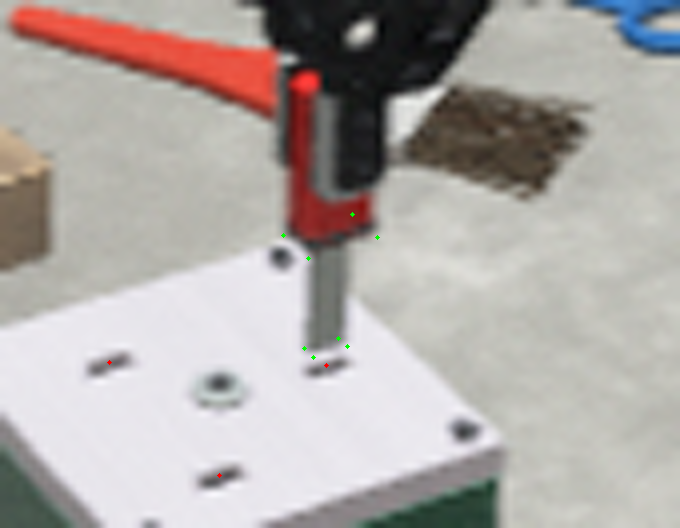

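Request:
{"api": "drive_tool", "payload": {"targets": [0,0,-0.004,0,0,0,-0.004,0,0,0,-0.004,0,0,0,-0.004,0,0,0,-0.004,0,0,0,-0.003,0,0,0,-0.003,0,0,0,-0.003,0,0,0,0,0]}}

```text
time: 25.75
tool_pos: [0.5747, 0.0947, 0.0608]
orientation: [[0.993, -0.001, 0.116], [-0.116, -0.001, 0.993], [-0.0, -1.0, -0.001]]
ft_force: [-0.5, 0.0, -0.4]
finger_gap: 0.0132
```

Request:
{"api": "drive_tool", "payload": {"targets": [0,0,-0.003,0,0,0,-0.003,0,0,0,-0.003,0,0,0,-0.002,0,0,0,0,0]}}

```text
time: 26.38
tool_pos: [0.5747, 0.095, 0.0498]
orientation: [[0.993, -0.0, 0.116], [-0.116, -0.0, 0.993], [-0.0, -1.0, -0.0]]
ft_force: [0.8, -0.7, -1.1]
finger_gap: 0.0132
```

Request:
{"api": "drive_tool", "payload": {"targets": [0,0,-0.001,0,0,0,-0.001,0,0,0,-0.001,0,0,0,0,0]}}

```text
time: 26.88
tool_pos: [0.5749, 0.0951, 0.047]
orientation: [[0.993, 0.0, 0.116], [-0.116, -0.0, 0.993], [0.0, -1.0, -0.0]]
ft_force: [0.3, -1.4, -0.7]
finger_gap: 0.0133
```

Request:
{"api": "drive_tool", "payload": {"targets": [0,0,-0.001,0,0,0,-0.001,0,0,0,0,0]}}

```text
time: 27.25
tool_pos: [0.5748, 0.095, 0.045]
orientation: [[0.993, -0.0, 0.116], [-0.116, -0.0, 0.993], [-0.0, -1.0, -0.0]]
ft_force: [-0.3, -0.9, -0.7]
finger_gap: 0.0135
```

Request:
{"api": "drive_tool", "payload": {"targets": [0,0,-0.0007,0,0,0,0,0]}}

```text
time: 27.5
tool_pos: [0.5749, 0.0951, 0.0443]
orientation: [[0.993, -0.0, 0.115], [-0.115, -0.0, 0.993], [-0.0, -1.0, -0.0]]
ft_force: [0.1, -0.9, -1.0]
finger_gap: 0.0129
```

Request:
{"api": "drive_tool", "payload": {"targets": [0,0,-0.0007,0,0,0,0,0]}}

```text
time: 27.75
tool_pos: [0.575, 0.0951, 0.0442]
orientation: [[0.993, 0.0, 0.116], [-0.116, 0.0, 0.993], [0.0, -1.0, 0.0]]
ft_force: [-1.3, -2.6, 4.6]
finger_gap: 0.0134
```

Request:
{"api": "drive_tool", "payload": {"targets": [0,0,-0.0005,0,0,0,0,0]}}

```text
time: 28.0
tool_pos: [0.5749, 0.0951, 0.0442]
orientation: [[0.993, 0.0, 0.116], [-0.116, 0.0, 0.993], [0.0, -1.0, 0.0]]
ft_force: [-2.3, -1.8, 8.0]
finger_gap: 0.0132
```

```bash
python3 tip.py t9.png 0.0015
```

```text
[0.5749 0.0951 0.0442] [0.5764 0.0949 0.0442] 28.05 [-3.1981 -1.0396  7.1517] 0.012965951283305409
```

View pics/t9.png

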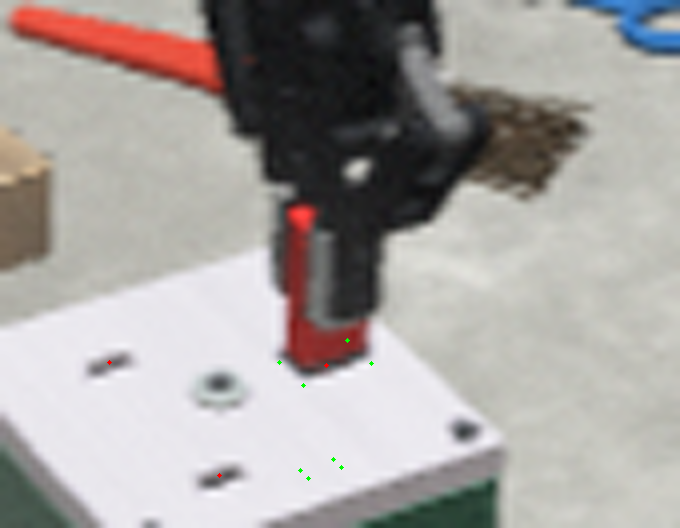

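Request:
{"api": "drive_tool", "payload": {"targets": [0,0,0,0,0,0,0,0,0,0,0,0,0,0,0,0], "gripper": 0.05}}

```text
time: 28.55
tool_pos: [0.5748, 0.0952, 0.043]
orientation: [[0.993, -0.0, 0.115], [-0.115, 0.0, 0.993], [-0.0, -1.0, -0.0]]
ft_force: [-0.4, -1.1, 0.8]
finger_gap: 0.0501
```

Request:
{"api": "drive_tool", "payload": {"targets": [0,0,0.01,0,0,0,0.03,0,0,0,0.05,0,0,0,0.05,0,0,0,0.05,0,0,-0.06,0,0,0,-0.06,0,0,0,-0.06,0,0,0,-0.06,0,0,0,0,0,0,0,0,0,0]}}

```text
time: 29.92
tool_pos: [0.5749, -0.1444, 0.2336]
orientation: [[0.993, 0.0, 0.116], [-0.116, 0.001, 0.993], [0.0, -1.0, 0.001]]
ft_force: [0.1, 0.5, 0.7]
finger_gap: 0.0501
```

```bash
python3 tip.py t10.png; python3 m2.py 2>&1 | head -3; python3 - <<'E'
from m import *
T=cap('top','topE.png');S=cap('scene','sceneE.png')
for n,D,(x,y,X,Y) in(('t',T,(225,125,265,165)),('s',S,(255,130,295,190))):
    im=D['img'][y:Y,x:X].astype(float); r=im[...,2]-im[...,:2].mean(2); ys,xs=np.nonzero(r>70); print(n,len(xs),xs.min()+x,xs.max()+x,ys.min()+y,ys.max()+y,xs.mean()+x,ys.mean()+y)
for z in(.06,.0875,.115): print(z,proj(T,(.5758,.094,z)),proj(S,(.5758,.094,z)))
E
```

```text
[ 0.5751 -0.1432  0.2335] [ 0.5762 -0.1433  0.2335] 29.975 [-0.6803  0.6994  0.5296] 0.04999608628527479
(np.float64(242.9555266579974), np.float64(148.73159947984396)) (np.float64(270.1910480349345), np.float64(168.09418420007938)) tri [0.575  0.0936 0.0665] 0.00018746389471546225 top@z60 [0.5762 0.094  0.06  ] sc@60 [0.581  0.1008 0.06  ]
(np.float64(226.8501552795031), np.float64(171.00310559006212)) (np.float64(243.13669064748203), np.float64(170.08920863309353)) tri [0.5236 0.1335 0.0587] 0.00042520541274716436 top@z60 [0.5236 0.1332 0.06  ] sc@60 [0.5223 0.132  0.06  ]
(np.float64(254.43695479777955), np.float64(173.5765265662173)) (np.float64(257.00811123986097), np.float64(184.20509849362688)) tri [0.5161 0.0678 0.0588] 0.00016057280208205824 top@z60 [0.5159 0.0678 0.06  ] sc@60 [0.5151 0.0665 0.06  ]
t 60 239 244 140 151 241.73333333333335 144.98333333333335
s 293 255 276 130 169 267.3174061433447 147.35836177474403
0.06 (np.float64(242.96385493552376), np.float64(148.8938998436255)) (np.float64(270.2262810573177), np.float64(170.10416788131323))
0.0875 (np.float64(242.21992804726113), np.float64(146.5382620542615)) (np.float64(270.621412672618), np.float64(160.6465741962294))
0.115 (np.float64(241.42666854588083), np.float64(144.0264129899168)) (np.float64(271.0278119608102), np.float64(150.91928538207782))
```

View pics/t10.png

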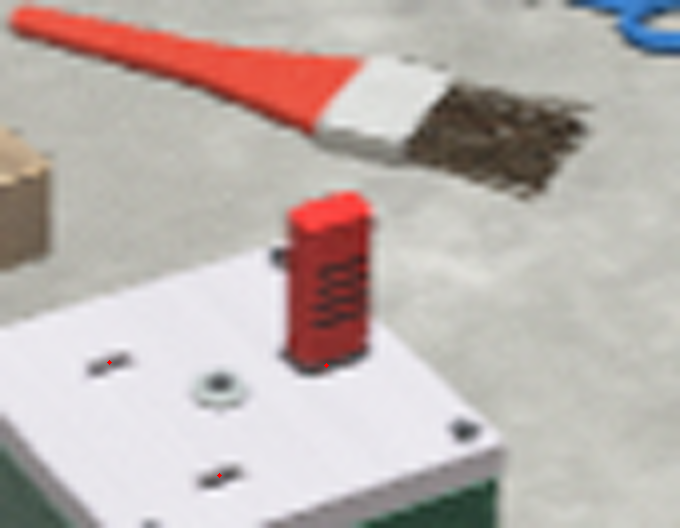

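View pics/topE.png

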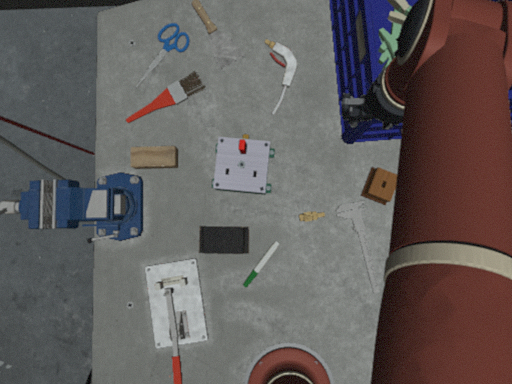

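The gauge stands home and upright, and the bystanders haven't moved. The gripper is closer to the bin than I like, so I'm backing it off before handing in.

Request:
{"api": "drive_tool", "payload": {"targets": [-0.03,0.03,0,0,-0.03,0.03,0,0,0,0,0,0,0,0,0,0]}}

```text
time: 30.68
tool_pos: [0.5155, -0.0849, 0.2337]
orientation: [[0.993, 0.001, 0.114], [-0.114, -0.001, 0.993], [0.001, -1.0, -0.001]]
ft_force: [-0.3, -0.1, -0.9]
finger_gap: 0.0504
```

```bash
python3 - <<'E'
from m import *
S=cap('scene','sceneF.png'); cap('top','topF.png'); s=arm.read_state(); print(np.array(s['tool_pos']),np.array(s['ft_force']),np.abs(s['joint_velocities']).max(),s['time'])
E
```

```text
[ 0.5156 -0.0857  0.2333] [0.7243 0.0694 0.1044] 0.0070398792177346035 30.775
```

View pics/sceneF.png

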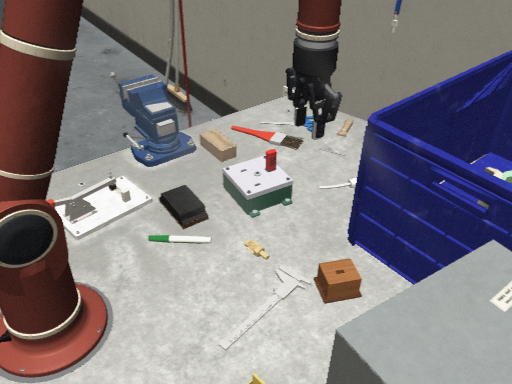

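The scene view shows the gauge upright in slot 1 at about (271,160), the stand empty at (338,280) and the arm clear of everything.

```bash
python3 -c "
from workcell import arm
print(arm.hand_in())"
```

```text
the job is handed in; nothing more can be done
None
```

I drew the gauge from its stand and tried its blade in all three slots in the order asked. It now stands fully home in slot 1, by the brass port, and I let go.

| Slot | Result | Force read at the end of each move |
|---|---|---|
| 1 | Passed freely to about 33 mm deep | No measurable resistance |
| 2 | Jammed: force rose about 2 N per mm from 22 mm, stopping near 28 mm | At most about 14 N |
| 3 | Jammed the same way as slot 2 | At most about 14 N |

**Final seating:** after slot 3 I returned to slot 1 and pushed until the shoulder met the cover at the height I expected, with about 8 N.

**Last checks:** both camera views show the gauge upright in slot 1, the stand empty and nothing visibly moved. The arm was clear and still, with about 0 N at the wrist, and I handed in at about 31 s.

**What disagreed:**
- **Fingertip height:** in the pictures the fingertips stood about 36 mm behind the reported tool point, which does not fit the tool description. I took the grasp height from the pictures, after a first closing caught only the top of the handle.
- **Wiper drag:** the 1 to 5 N drag described for the slots did not show clearly in the force readings.
- **Bin clearance:** while backing off, the gripper came close to the blue bin; the reading taken there showed no contact force.

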